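True a trolley wheel with the nipple key

TASK

Take the orange-handled nipple key off its rest and tighten two spoke nipples of the clamped trolley wheel with it: first the red one by one exact quarter turn, then the blue one next to it by exactly two quarter turns (clockwise seen from outside the rim). The key is a loose fit, so go by how far the nipple itself has turned, to within a few degrees, and press gently. Leave the key standing fully home on the blue nipple, let go of it, and leave the wheel, the other nipples and everything else on the bench as they were.

Things in the scene. Friction and masses are not known exactly. Their poses are not given: they have to be found in the camera images.
- key: Loose nipple key, 0.15 kg, 76 mm tall, upright on its rest at the start. Steel square socket below: 22 mm outside, 14 mm inside, 16 mm deep, roof up to 22 mm; round shank 10 mm across up to 50 mm; orange handle bar 56 mm long (x), 12 mm thick (y), from 50 to 76 mm. Origin: centre of the socket's open lower face; z up the shank; x, y square to the socket's flats.
- key_mouth (a point): Centre of the key's open lower face (axes as the key). Fully home on a nipple, the socket's roof rests on the cone point: the mouth is then 16 mm below the tip, 4 mm above the rim. The socket has 1 mm play on each side of a 12 mm nipple: from the middle of the play the key turns idle about 0.18 rad (10 degrees) either way before it drives the nipple.
- key_handle (a point): Middle of the key's orange handle bar, 63 mm above the mouth on the key's axis (same axes as the key).
- key_rest: Fixed dark steel plate 70 x 70 x 12 mm with an 11 mm square stub 10 mm tall in its middle, over which the key's socket stands; the key's mouth rests on the plate, its flats parallel to the plate's sides. Origin: centre of the underside.
- wheel: Bare aluminium spoked trolley wheel, 240 mm across the rim and 34 mm wide, upright, its axle level, clamped in the blue truing stand (it must not be turned; it holds against moments up to 8 N m). Origin: wheel centre, 132 mm above the bench; x along the axle, the rim lies in its y-z plane; 18 nipples 20 degrees apart.
- stand: Fixed blue truing stand: base 160 x 200 mm, two uprights to 148 mm high, 55 mm either side of the wheel. Origin: centre of the underside; x along the axle.
- red_nut_top (a point): Square spoke nipple on the outside of the rim, red, with a white stripe over it along x, 12 x 12 mm, 16 mm tall above the rim, plus a 4 mm steel cone point (12 mm wide at its foot, 6 mm at its tip). Point: tip of the cone, on the nipple's axis, 20 mm above the rim. z points out of the rim along the axis; x, y are square to the flats and turn with the nipple. It leans 4 to 17 degrees off vertical along the rim, towards the robot's right.
- red_nut (a joint): Turning angle of the red nipple in rad: about 0 at the start (within 0.04), grows as it is turned clockwise seen from outside the rim, looking at its head; pi/2 is one quarter turn. It turns against a steady friction of about 0.08 N m, without stops or clicks, and stays where it is left.
- blue_nut_top (a point): Square spoke nipple on the outside of the rim, blue, with a white stripe over it along x, 12 x 12 mm, 16 mm tall above the rim, plus a 4 mm steel cone point (12 mm wide at its foot, 6 mm at its tip). Point: tip of the cone, on the nipple's axis, 20 mm above the rim. z points out of the rim along the axis; x, y are square to the flats and turn with the nipple. It is next to the red one and leans the other way.
- blue_nut (a joint): Turning angle of the blue nipple in rad: about 0 at the start (within 0.04), grows as it is turned clockwise seen from outside the rim, looking at its head; pi/2 is one quarter turn. It turns against a steady friction of about 0.08 N m, without stops or clicks, and stays where it is left.
- brass_nut_a (a joint): Turning angle (rad) of the brass-coloured nipple on the other side of the red one; about 0, to be left so.
- brass_nut_b (a joint): Turning angle (rad) of the brass-coloured nipple on the other side of the blue one; about 0, to be left so.
- parts_cup: Bystander: green cup, 66 mm across, 60 mm tall; origin under its centre.
- oil_can: Bystander: yellow oil can, 56 mm across, 130 mm tall; origin under its centre.
- hammer: Bystander: hammer lying on the bench.
- wrench: Bystander: steel wrench lying on the bench.
- bearing: Bystander: steel bearing ring, 62 mm across, 18 mm tall.
- arbor: Bystander: dark steel arbor standing on end, 32 mm across, 60 mm tall.
There are look-alikes about, which are no part of the job. What is shaped like the key but green is not meant.

How it is judged (in metres and radians):
On the way, in this order (a step that is already met when the one before it is completed fails the run):
1. the key is fully home on the red nipple (z of key_mouth in the frame of red_nut_top below -0.011 m and angle between the z axis of key_mouth and the z axis of red_nut_top, either way round below 0.3 rad and distance between key_mouth and red_nut_top below 0.019 m), for 0.2 s.
2. with the key on it, the red nipple has made one quarter turn (within 0.13 rad) and the blue one has not been turned (all of step 1 and value of joint red_nut between 1.44 and 1.7 rad and value of joint blue_nut below 0.13 rad), for 0.2 s.
3. the key is fully home on the blue nipple, not yet turned (z of key_mouth in the frame of blue_nut_top below -0.011 m and angle between the z axis of key_mouth and the z axis of blue_nut_top, either way round below 0.3 rad and distance between key_mouth and blue_nut_top below 0.019 m and value of joint red_nut between 1.44 and 1.7 rad and value of joint blue_nut below 0.5 rad), for 0.1 s.
At the end, for the whole second after the job is handed in: The red nipple stands 1.57 rad and the blue one 3.14 rad from the start, each within 0.13 rad; the key stands at rest, let go, fully home on the blue nipple (mouth at least 11 mm below and within 19 mm of the tip, leaning under 0.3 rad from the nipple axis) (value of joint red_nut between 1.44 and 1.7 rad and value of joint blue_nut between 3.01 and 3.27 rad and z of key_mouth in the frame of blue_nut_top below -0.011 m and angle between the z axis of key_mouth and the z axis of blue_nut_top, either way round below 0.3 rad and distance between key_mouth and blue_nut_top below 0.019 m and linear speed of key below 0.02 m/s); the robot touches nothing.
It fails at once if the key or the robot presses on the wheel or its nipples with more than 40 N (contact force between any of key, the arm and wheel above 40 N).
It fails at once if the wheel is turned in its clamp (a nipple shifts more than 4 mm) (distance of any of red_nut_top, blue_nut_top from where it was at the start of the episode above 0.004 m).
It fails at once if a brass nipple is turned by more than 0.15 rad ((value of joint brass_nut_a above 0.15 rad or value of joint brass_nut_a below -0.15 rad) or (value of joint brass_nut_b above 0.15 rad or value of joint brass_nut_b below -0.15 rad)).
It fails at once if a bystander is shifted more than 20 mm (distance of any of parts_cup, oil_can, hammer, wrench, bearing, arbor from where it was at the start of the episode above 0.02 m).
It also fails if it takes over 72 s, if anything falls off the work surface, if the arm or the gripper's body presses on something with over 40 N, if the wrist force passes 120 N, or if a joint passes its speed limit or range.

ROBOT

A 6-joint arm with a two-finger parallel gripper is mounted at the origin on the work surface. World frame = base frame: x ahead of the robot, y to its left, z up, the work surface at z = 0. Lengths are in m, angles in degrees, forces in N, time in s.
With the tool pointing down it reaches from about 0.375 to 0.9 m from the base axis. Payload 3.1 kg.
Tool frame: the origin (TCP) lies on the centre line of the jaws, within the pads' length; the fingertips stand 25 mm ahead of it and the grasp point (between the pads) lies 6 mm ahead of it; z points along the fingers, y is the line along which they close (so a half turn about z gives the same grasp; the last joint's range is limited). The gripper opens to 87 mm and grips with 3 to 60 N. Pads are 19 mm wide; open, the fingers measure 117 mm over their backs; the gripper's body (75 mm by 190 mm) begins 51 mm behind the grasp point.
Start: joints at [54.689, 30.224, 82.088, -0, 67.689, -10.227], TCP at [0.265, 0.566, 0.248] pointing down, gripper open.
Joint ranges: [-176.69, 176.69], [-43.24, 126.21], [12.49, 139.97], [-82, 262], [0, 151.66], [-163.58, 163.58]. Speed limits (degrees/s): [159.86, 159.86, 180, 180, 180, 180].

INTERFACE

Orientations are given as a 3x3 rotation matrix whose columns are the frame's x, y, z axes.
In Python, from rig import * gives the robot as it stands.
- The arm moves only by the tool step_arm, never from a script. Its argument "steps" is a list of rows, each a list of 7 numbers: the shift along the tool's x, y, z normalised to -1 to 1, where 1 is 0.3 m, then the turn, a rotation vector about the tool's x, y, z normalised to -1 to 1, where 1 is 45 degrees, then the gripper's target within -1 to 1 (shut at 1, half-way at 0, fully open at -1). A call has 1 to 8 rows; each row is the pose to reach, as a shift and turn from the pose commanded when the call began, along the tool's axes at that moment; what a row does not reach only later rows make up. A row lasts 1/12 s, in which the tool goes at most 41.7 mm and 7.16 degrees, less where a joint would pass 70% of its speed; a pose out of reach is approached as far as the arm can. A call with a number of a shift or a turn outside -1 to 1 is refused whole. A call with a gripper value outside its range is refused whole. The fingers move at their own pace and stop on an object; the grip force is fixed at half the most. Time passes only in rows, so rows that repeat a pose let the fingers close. It gives the time, the measured TCP pose, the force, the opening and the grip force at its end, in the units of the state.
- read_state(): the state, without advancing time (a new reading comes with each control period).
- capture(name): name is "scene" or "top" or "wrist"; returns a dict with "image" (400x640x3 uint8, red, green, blue), "vertical_fov" (degrees; the focal length in pixels is half the picture's height over the tangent of half this angle, whatever the lens; pixels are square), "cx", "cy" (the principal point, pixels), "world_from_camera" (4x4, takes a point from camera to world coordinates); the wrist camera has in their place "T_tool_cam" (4x4, takes a point from camera to tool coordinates, whose origin is the TCP and whose axes are the flange's). Camera axes: x right, y down, z forward; pixel columns grow to the right and rows downward; lengths in m; the calibration is good to about 2 mm. A picture is of the moment at which its call begins: read the wrist's pose just before it. There is no depth.
- hand_in(): hands the job in; it is judged then, once.
The state is a dict: "time_s": time; "joint_positions": joint angles; "qvel": joint speeds; "tau": joint torques, N m; "position": TCP position; "tcp_rot": TCP orientation; "force": force on the tool from outside, world axes, zero at the start; "moment": the same for the moment, N m; "opening": opening from 0.0 (shut) to 1.0 (fully open); "grasp_force": force on a finger pad.
Only numpy, scipy, OpenCV 4.12 (cv2) and the standard library are available. Lean on these libraries where they do the work, as an engineer would, in place of code of your own. Each camera call takes 0.05 s, during which the arm holds its last target. There are 200 camera calls.

## Working session

There is one attempt and no reset: what is moved stays moved. The work goes in short steps, Python scripts to look and compute and a tool call to move; the robot and the scene stay as the last step left them, time stands still between calls to the robot, and variables do not carry over. Pictures are saved under pics/ and viewed, at most 13 in all, crops included, and the job is handed in when it is done.

Besides the shell and the picture viewer there is one more tool, called as name(argument=value, ...) on one line, values as JSON. step_arm: Moves the arm, as the interface text tells. Scaled input: -1 to 1 covers 0.3 m each way for a shift and 45 degrees each way for a turn. Its arguments: {"type":"object","properties":{"steps":{"type":"array"}},"required":["steps"]}

```bash
mkdir -p pics; ls; cat > h.py <<'E'
from rig import *
import numpy as np, cv2
def cap(n,save=None):
    s=read_state(); c=capture(n)
    im=c["image"]; f=im.shape[0]/2/np.tan(np.radians(c["vertical_fov"])/2)
    if n=="wrist":
        T=np.eye(4); T[:3,:3]=np.array(s["tcp_rot"]).reshape(3,3); T[:3,3]=s["position"]; M=T@np.array(c["T_tool_cam"])
    else: M=np.array(c["world_from_camera"])
    if save: cv2.imwrite("pics/"+save,im[:,:,::-1])
    return dict(im=im,f=f,cx=c["cx"],cy=c["cy"],M=M)
def ray(c,u,v):
    d=c["M"][:3,:3]@np.array([(u-c["cx"])/c["f"],(v-c["cy"])/c["f"],1]); return c["M"][:3,3],d/np.linalg.norm(d)
def plane(c,u,v,z):
    o,d=ray(c,u,v); return o+d*(z-o[2])/d[2]
def tri(*rs):
    A=np.zeros((3,3));b=np.zeros(3)
    for o,d in rs: P=np.eye(3)-np.outer(d,d);A+=P;b+=P@o
    x=np.linalg.solve(A,b); return x,[round(1000*np.linalg.norm((np.eye(3)-np.outer(d,d))@(x-o)),1) for o,d in rs]
def proj(c,p):
    q=np.linalg.inv(c["M"])@np.append(p,1); return q[:2]/q[2]*c["f"]+[c["cx"],c["cy"]]
E
python3 - <<'E'
from h import *
s=read_state();print(s["position"],s["tcp_rot"],s["force"],s["time_s"])
for n in("scene","top"):
    c=cap(n,n+"0.png");print(n,c["M"].round(3).tolist(),c["f"],c["cx"],c["cy"])
c=cap("wrist","wr0.png");print(c["M"].round(3).tolist(),c["f"])
a=cv2.imread("pics/scene0.png");b=cv2.imread("pics/top0.png")
E
```

```text
pics
[0.26454581 0.56548914 0.24654333] [[-9.05691854e-01  4.23934704e-01 -1.27791703e-03]
 [ 4.23936457e-01  9.05690092e-01 -1.82716754e-03]
 [ 3.82797064e-04 -2.19660638e-03 -9.99997514e-01]] [ 0.6184204  -0.1094498  -0.95946435] 0.0
scene [[0.855, 0.27, -0.443, 1.002], [0.519, -0.467, 0.716, -0.777], [-0.014, -0.842, -0.539, 0.742], [0.0, 0.0, 0.0, 1.0]] 394.32196577023234 316.99479467948754 202.45674243710886
top [[-0.014, -0.982, 0.188, 0.281], [-1.0, 0.016, 0.009, -0.001], [-0.012, -0.188, -0.982, 1.478], [0.0, 0.0, 0.0, 1.0]] 449.5125771475963 311.499057693957 204.58124457815646
[[0.423, 0.872, 0.248, 0.196], [0.906, -0.406, -0.118, 0.597], [-0.002, 0.274, -0.962, 0.384], [0.0, 0.0, 0.0, 1.0]] 336.433702688622
```

View pics/scene0.png

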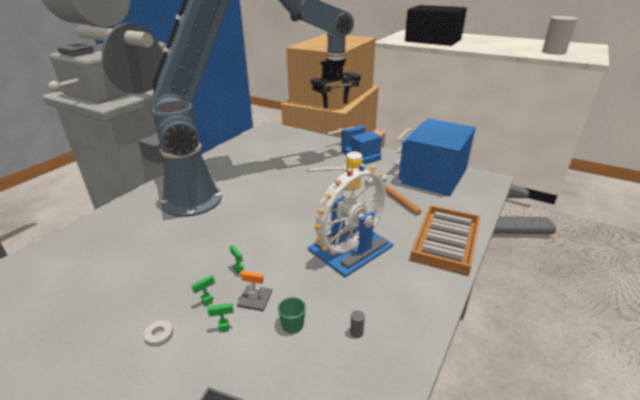

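View pics/top0.png

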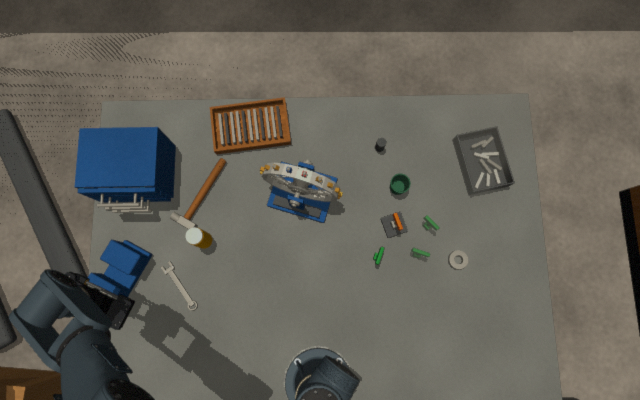

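The scene picture shows the orange key on its dark rest at (252,278), green look-alikes left of it, and the wheel in its blue stand at (350,215). In the top picture the key is at (397,222) and the wheel's top at (300,175).

```bash
cat >> h.py <<'E'
def blobs(c,kind,amin=3,box=None):
    h=cv2.cvtColor(c["im"],cv2.COLOR_RGB2HSV); R={"orange":((5,170,120),(16,255,255)),"red":((0,140,80),(4,255,255)),"blue":((100,140,60),(125,255,255))}[kind]
    m=cv2.inRange(h,*R)
    if kind=="red": m|=cv2.inRange(h,(174,140,80),(180,255,255))
    if box: k=np.zeros_like(m);k[box[1]:box[3],box[0]:box[2]]=1;m*=k
    n,l,st,ce=cv2.connectedComponentsWithStats(m)
    return [(ce[i].round(1).tolist(),st[i].tolist(),l==i) for i in range(1,n) if st[i][4]>=amin]
E
python3 - <<'E'
from h import *
S=cap("scene");T=cap("top")
for n,c,bx in(("s",S,(310,140,400,260)),("t",T,(255,150,350,225))):
    for k in("orange","red","blue"):
        print(n,k,[b[:2] for b in blobs(c,k,box=None if k=="orange" else bx)])
# crops
cv2.imwrite("pics/cr.png",np.hstack([cv2.resize(S["im"][140:240,300:400,::-1],(400,400),interpolation=2),cv2.resize(T["im"][145:245,255:355,::-1],(400,400),interpolation=2)]))
print(plane(T,397,222,.075),plane(T,300,175,.25))
E
```

```text
s orange [([251.4, 276.7], [241, 271, 21, 12, 161])]
s red [([348.9, 173.1], [348, 172, 3, 3, 8])]
s blue [([363.6, 148.0], [343, 140, 37, 23, 568]), ([360.6, 167.8], [360, 167, 2, 3, 5]), ([339.5, 199.0], [339, 198, 2, 3, 4]), ([334.4, 206.0], [333, 204, 3, 4, 7]), ([333.8, 214.8], [333, 212, 3, 7, 16]), ([371.7, 213.3], [371, 213, 2, 2, 3]), ([349.6, 244.4], [310, 217, 68, 43, 569]), ([335.0, 228.7], [332, 223, 7, 13, 45]), ([342.6, 239.1], [340, 237, 6, 5, 14]), ([378.6, 251.6], [365, 243, 27, 17, 104])]
t orange [([278.0, 99.0], [276, 99, 5, 1, 5]), ([257.3, 130.5], [211, 99, 79, 52, 833]), ([263.0, 101.0], [261, 101, 5, 1, 5]), ([269.5, 100.0], [267, 100, 6, 1, 6]), ([251.5, 102.5], [246, 102, 12, 2, 12]), ([232.0, 105.0], [230, 105, 5, 1, 5]), ([240.0, 104.0], [238, 104, 5, 1, 5]), ([217.0, 107.0], [215, 107, 5, 1, 5]), ([225.0, 106.0], [223, 106, 5, 1, 5]), ([269.2, 115.0], [268, 106, 3, 20, 24]), ([245.0, 110.6], [244, 109, 3, 5, 9]), ([251.6, 115.6], [250, 108, 4, 17, 20]), ([233.8, 111.8], [233, 110, 3, 5, 6]), ([227.6, 112.8], [227, 112, 2, 3, 5]), ([224.0, 128.1], [223, 115, 3, 27, 33]), ([246.5, 122.0], [246, 115, 2, 15, 15]), ([234.7, 121.5], [234, 116, 2, 12, 12]), ([229.0, 122.5], [229, 121, 1, 4, 4]), ([253.1, 128.9], [253, 126, 2, 6, 7]), ([271.0, 129.0], [271, 127, 1, 5, 5]), ([230.0, 131.5], [230, 130, 1, 4, 4]), ([236.0, 133.5], [236, 131, 1, 6, 6]), ([248.0, 135.0], [248, 132, 1, 7, 7]), ([203.6, 188.3], [185, 159, 39, 59, 249]), ([397.8, 220.8], [394, 213, 9, 17, 60])]
t red []
t blue [([305.8, 165.6], [298, 162, 16, 8, 54]), ([332.2, 177.9], [325, 175, 12, 7, 25]), ([289.2, 179.0], [285, 178, 8, 4, 20]), ([312.6, 186.6], [309, 185, 9, 4, 20]), ([299.1, 204.0], [267, 187, 63, 35, 595])]
[ 0.48944252 -0.2553155   0.075     ] [0.6015871  0.04242762 0.25      ]
```

View pics/cr.png

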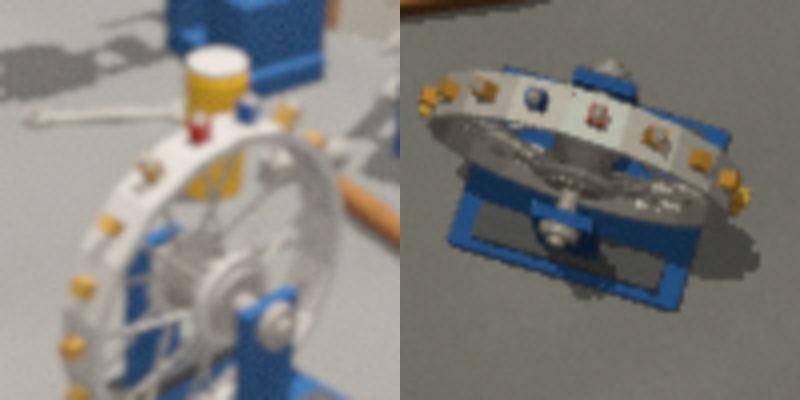

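The crops show red at scene (350,172.5) / top (304.3,173.8), and blue at scene (361.5,167.5) / top (289,169.3). Next I triangulate these and the key.

```bash
python3 - <<'E'
from h import *
S=cap("scene");T=cap("top")
for n,a,b in(("key",(251.4,276.7),(397.8,220.8)),("red",(350,172.5),(304.3,173.8)),("blue",(361.5,167.5),(289,169.3))):
    print(n,tri(ray(S,*a),ray(T,*b)))
m=[b for b in blobs(T,"orange",30) if 380<b[0][0]<410][0][2]
p=np.array([plane(T,u,v,.088)[:2] for v,u in zip(*np.nonzero(m))]);w,V=np.linalg.eigh(np.cov(p.T));print("bar dir",V[:,1],w**.5)
# wheel plane: brass at extremes (425,103)/(743,197) of crop, nipple level with the axle z=.132
a=plane(T,255+427/4-100,145+103/4,.132);b=plane(T,255+741/4-100,145+198/4,.132);print("wheel dir",a,b,np.degrees(np.arctan2(*(b-a)[:2])),np.linalg.norm(a-b))
E
```

```text
key (array([ 0.49220236, -0.25826351,  0.07722794]), [np.float64(0.9), np.float64(0.9)])
red (array([0.60344503, 0.03045483, 0.25766984]), [np.float64(0.7), np.float64(0.7)])
blue (array([0.61671984, 0.07284007, 0.25659683]), [np.float64(0.2), np.float64(0.2)])
bar dir [-0.9473847  -0.32009721] [0.00310127 0.01574096]
wheel dir [0.64803776 0.16494109 0.132     ] [ 0.56873242 -0.07602098  0.132     ] -161.78261055858167 0.2536770717530946
```

```bash
cat >> h.py <<'E'
def Rt(psi,tilt=(0,0,1)):
    "tool rotation: z = -tilt(outward axis), tool x nearest heading psi (deg)"
    z=-np.array(tilt,float)/np.linalg.norm(tilt); a=np.radians(psi); x=np.array([np.cos(a),np.sin(a),0]); x-=z*(x@z); x/=np.linalg.norm(x)
    return np.c_[x,np.cross(z,x),z]
from scipy.spatial.transform import Rotation as Ro
def go(p,R,s=None):
    s=s or read_state(); R0=np.array(s["tcp_rot"]).reshape(3,3)
    d=R0.T@(np.array(p)-s["position"])/.3; r=np.degrees(Ro.from_matrix(R0.T@R).as_rotvec())/45
    print("row",np.r_[d,r].round(4).tolist(),"t",round(s["time_s"],2),"pos",np.round(s["position"],4).tolist(),"rows",round(max(np.linalg.norm(d)*.3/.0417,np.linalg.norm(r)*45/7.16),1))
E
python3 - <<'E'
from h import *
go([.612,.052,.34],Rt(162)); 
E
```

```text
row [-1.7743, -1.0611, -0.3086, -0.0007, -0.0001, -0.1574] t 0.35 pos [0.2648, 0.5659, 0.2473] rows 15.0
```

step_arm(steps=[[0,0,-0.28,0,0,0,-1],[0,0,-0.28,0,0,0,-1],[-0.8,-0.48,-0.4,0,0,-0.157,-1],[-0.8,-0.48,-0.4,0,0,-0.157,-1],[-0.8,-0.48,-0.4,0,0,-0.157,-1],[-0.8,-0.48,-0.4,0,0,-0.157,-1],[-0.8,-0.48,-0.4,0,0,-0.157,-1],[-0.8,-0.48,-0.4,0,0,-0.157,-1]])

```text
time_s: 1.02
position: [0.4033, 0.3596, 0.3637]
tcp_rot: [[-0.951, 0.309, 0.0], [0.309, 0.951, 0.0], [-0.0, 0.0, -1.0]]
force: [0.2, -0.2, -1.1]
opening: 1.001
grasp_force: 0.0
```

```bash
python3 - <<'E'
from h import *
go([.612,.052,.34],Rt(162)); 
E
```

```text
row [-0.9782, -0.7603, 0.0789, 0.0004, 0.0003, 0.0002] t 1.02 pos [0.4033, 0.3596, 0.3637] rows 8.9
```

step_arm(steps=[[-0.97,-0.76,0,0,0,0,-1],[-0.97,-0.76,0,0,0,0,-1],[-0.97,-0.76,0,0,0,0,-1],[-0.97,-0.76,0,0,0,0,-1],[-0.97,-0.76,0,0,0,0,-1],[-0.97,-0.76,0,0,0,0,-1],[-0.97,-0.76,0,0,0,0,-1],[-0.97,-0.76,0,0,0,0,-1]])

```text
time_s: 1.68
position: [0.5895, 0.0827, 0.3634]
tcp_rot: [[-0.951, 0.31, 0.0], [0.31, 0.951, 0.0], [-0.0, 0.0, -1.0]]
force: [0.5, 1.2, 1.0]
opening: 0.998
grasp_force: 0.0
```

```bash
python3 - <<'E'
from h import *
c=cap("wrist","w1.png"); go([.612,.052,.34],Rt(162)); print(proj(c,[.603,.03,.262]),proj(c,[.617,.073,.262]))
E
```

```text
row [-0.0786, -0.0553, 0.0776, -0.0059, 0.0097, -0.008] t 1.73 pos [0.5947, 0.0753, 0.363] rows 0.9
[262.35771596 245.68967777] [321.19249554 245.72603168]
```

View pics/w1.png

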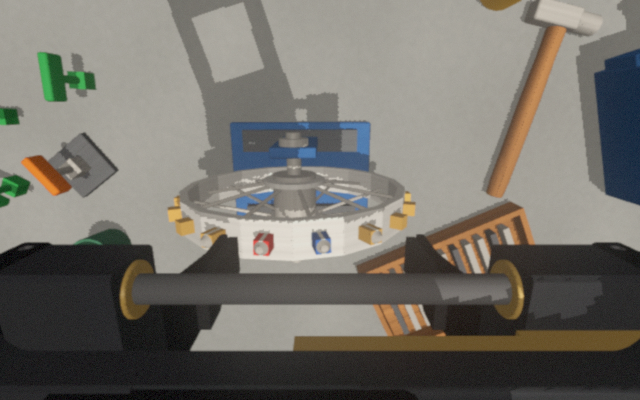

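The wrist view shows red at (262,243) and blue at (321,242), with the wheel level in the picture, so yaw 162 is square to it. I'll take two closer views.

step_arm(steps=[[-0.24,0.04,0.0,0,0,0,-1],[-0.24,0.04,0.0,0,0,0,-1],[-0.24,0.04,0.17,0,0,0,-1],[-0.24,0.04,0.17,0,0,0,-1],[-0.24,0.04,0.17,0,0,0,-1],[-0.24,0.04,0.17,0,0,0,-1]])

```text
time_s: 2.23
position: [0.6599, 0.0742, 0.3118]
tcp_rot: [[-0.951, 0.309, -0.003], [0.309, 0.951, 0.0], [0.003, -0.001, -1.0]]
force: [1.0, 0.2, 0.2]
opening: 0.998
grasp_force: 0.0
```

```bash
python3 - <<'E'
from h import *
import pickle
c=cap("wrist","w2.png"); pickle.dump(c,open("A.pkl","wb")); go([.649,.008,.31],Rt(162)); 
for k in("red","blue"): print(k,[b[:2] for b in blobs(c,k,10)])
E
```

```text
row [-0.0312, -0.222, 0.0112, 0.0002, 0.0008, 0.0003] t 2.28 pos [0.6607, 0.0742, 0.3134] rows 1.6
red [([224.5, 166.1], [217, 156, 15, 24, 132]), ([204.9, 159.9], [203, 158, 6, 6, 19]), ([205.0, 177.0], [204, 175, 4, 4, 10])]
blue [([636.0, 39.1], [630, 6, 10, 76, 402]), ([252.7, 77.8], [251, 76, 5, 5, 10]), ([637.6, 88.9], [636, 83, 4, 13, 30]), ([638.1, 99.9], [637, 96, 3, 9, 13]), ([638.5, 109.0], [638, 106, 2, 8, 10])]
```

step_arm(steps=[[-0.02,-0.22,0.0,0,0,0,-1],[-0.02,-0.22,0.0,0,0,0,-1],[-0.02,-0.22,0.0,0,0,0,-1],[-0.02,-0.22,0.0,0,0,0,-1],[-0.02,-0.22,0.0,0,0,0,-1]])

```text
time_s: 2.7
position: [0.6466, 0.0098, 0.3143]
tcp_rot: [[-0.951, 0.309, 0.003], [0.309, 0.951, 0.0], [-0.003, 0.001, -1.0]]
force: [0.6, 0.0, -0.4]
opening: 1.0
grasp_force: 0.0
```

```bash
python3 - <<'E'
from h import *
import pickle
c=cap("wrist","w3.png"); pickle.dump(c,open("B.pkl","wb")); A=pickle.load(open("A.pkl","rb"))
f=lambda i,u,v:cv2.resize(i[v:v+80,u:u+160,::-1],(800,400),interpolation=2)[:,:,:]
for n,i in(("A",A),("B",c)): print(n,proj(i,[.603,.03,.265]),proj(i,[.617,.073,.265]))
h=[]
for i in(A,c):
    p=(proj(i,[.603,.03,.265])+proj(i,[.617,.073,.265]))/2; u,v=int(p[0]-65),int(p[1]-35); print("crop",u,v)
    h.append(cv2.resize(i["im"][v:v+70,u:u+130,::-1],(780,290 if 0 else 420),interpolation=2)[60:360])
cv2.imwrite("pics/cr2.png",np.vstack(h))
E
```

```text
A [215.40480169 169.57451446] [296.67935729 169.69965748]
B [332.6890587  155.65845506] [413.9127661  155.73452217]
crop 191 134
crop 308 120
```

View pics/cr2.png

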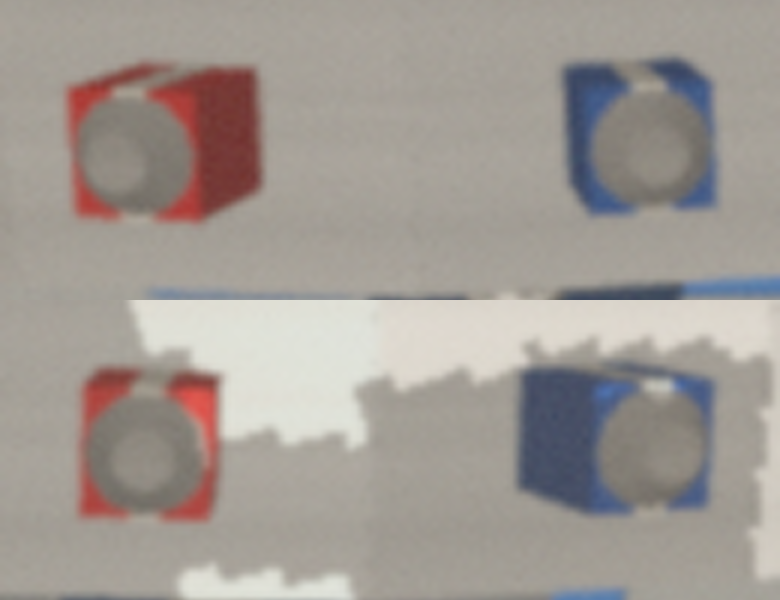

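Both crops show the cone tips and stripes clearly, with stripes running along the axle. The tips are at A red (210.7,171.2), A blue (301,170.2), B red (331.8,156.2) and B blue (420.7,155.0).

```bash
python3 - <<'E'
from h import *
import pickle,json
A,B=[pickle.load(open(n+".pkl","rb")) for n in "AB"]
r,e1=tri(ray(A,210.7,171.2),ray(B,331.8,156.2)); b,e2=tri(ray(A,301,170.2),ray(B,420.7,155))
print(r,e1,b,e2,np.linalg.norm(r-b))
t=(r-b);print("yaw tangent",np.degrees(np.arctan2(t[1],t[0])))
h=t.copy();h[2]=0;h/=np.linalg.norm(h);t/=np.linalg.norm(t)
up=np.array([0,0,1])-t*t[2];up/=np.linalg.norm(up)
C=(r+b)/2-up*.140*np.cos(np.radians(10));print("centre",C)
for n,p in(("r",r),("b",b)):
    d=p-C;print(n,d/np.linalg.norm(d),np.degrees(np.arctan2(d@h,d[2])))
# with known centre height .132
for z in(.132,):
    m=np.array([C[0],C[1]])
# stripe/flat yaw check: rim in wrist
np.save("tips.npy",np.array([r,b]))
go([.492,-.258,.30],Rt(198.7))
E
```

```text
[0.6023799  0.02949837 0.27110532] [np.float64(0.2), np.float64(0.2)] [0.61711697 0.07571464 0.26894192] [np.float64(0.3), np.float64(0.3)] 0.0485572356829724
yaw tangent -107.68602212352863
centre [0.60788226 0.04675409 0.13228744]
r [-0.03930418 -0.12326007  0.99159575] 7.4334712313120805
b [0.06596481 0.20686929 0.97614228] -12.540630904166564
row [0.2143, -1.0091, 0.0445, 0.0003, 0.0033, -0.815] t 2.75 pos [0.6465, 0.0101, 0.3138] rows 7.4
```

```bash
python3 - <<'E'
from h import *
go([.539,-.242,.30],Rt(198.7))
E
```

```text
row [0.0818, -0.9101, 0.0449, 0.0003, 0.0033, -0.815] t 2.75 pos [0.6465, 0.0101, 0.3138] rows 6.6
```

step_arm(steps=[[0.08,-0.91,0,0,0,-0.815,-1],[0.08,-0.91,0,0,0,-0.815,-1],[0.08,-0.91,0,0,0,-0.815,-1],[0.08,-0.91,0,0,0,-0.815,-1],[0.08,-0.91,0,0,0,-0.815,-1],[0.08,-0.91,0,0,0,-0.815,-1],[0.08,-0.91,0,0,0,-0.815,-1],[0.08,-0.91,0.2,0,0,-0.815,-1]])

```text
time_s: 3.42
position: [0.5426, -0.2516, 0.2788]
tcp_rot: [[-0.949, -0.316, 0.016], [-0.316, 0.948, -0.016], [-0.011, -0.02, -1.0]]
force: [2.0, 0.2, -0.6]
opening: 1.001
grasp_force: 0.0
```

step_arm(steps=[[0,0,0.35,0,0,0,-1],[0,0,0.35,0,0,0,-1],[0,0,0.35,0,0,0,-1],[0,0,0.35,0,0,0,-1],[0,0,0.35,0,0,0,-1]])

```text
time_s: 3.83
position: [0.5393, -0.2421, 0.165]
tcp_rot: [[-0.947, -0.321, -0.001], [-0.321, 0.947, 0.001], [0.001, 0.002, -1.0]]
force: [0.7, 0.2, 1.1]
opening: 0.998
grasp_force: 0.0
```

```bash
python3 - <<'E'
from h import *
import pickle
c=cap("wrist","k1.png"); pickle.dump(c,open("KA.pkl","wb"))
print([b[:2] for b in blobs(c,"orange",60)])
go([.539+.016,-.242-.047,.16],Rt(198.7))
E
```

```text
[([323.2, 141.3], [315, 101, 18, 85, 1301])]
row [0.0031, -0.161, 0.0226, -0.0022, 0.0018, 0.0007] t 3.88 pos [0.5404, -0.2429, 0.1667] rows 1.2
```

step_arm(steps=[[0.0,-0.16,0.0,0,0,0,-1],[0.0,-0.16,0.0,0,0,0,-1],[0.0,-0.16,0.0,0,0,0,-1],[0.0,-0.16,0.0,0,0,0,-1]])

```text
time_s: 4.22
position: [0.5555, -0.2892, 0.1679]
tcp_rot: [[-0.948, -0.319, 0.003], [-0.319, 0.948, -0.002], [-0.003, -0.003, -1.0]]
force: [0.1, 0.0, -0.2]
opening: 0.999
grasp_force: 0.0
```

```bash
python3 - <<'E'
from h import *
import pickle
A=pickle.load(open("KA.pkl","rb"))
B=cap("wrist","k2.png")
# top face of the bar is the brighter orange: use ends of the axis of the blob from minAreaRect plus top-face split
ims=[]
for n,c in(("A",A),("B",B)):
    b=max(blobs(c,"orange",60),key=lambda b:b[1][4]); print(n,b[:2]); u,v=int(b[0][0]-40),int(b[0][1]-55)
    print("crop",u,v); ims.append(cv2.resize(c["im"][v:v+110,u:u+80,::-1],(400,550),interpolation=2))
cv2.imwrite("pics/kc.png",np.hstack(ims)); pickle.dump(B,open("KB.pkl","wb"))
E
```

```text
A ([323.2, 141.3], [315, 101, 18, 85, 1301])
crop 283 86
B ([400.9, 137.7], [391, 100, 21, 85, 1150])
crop 360 82
```

View pics/kc.png

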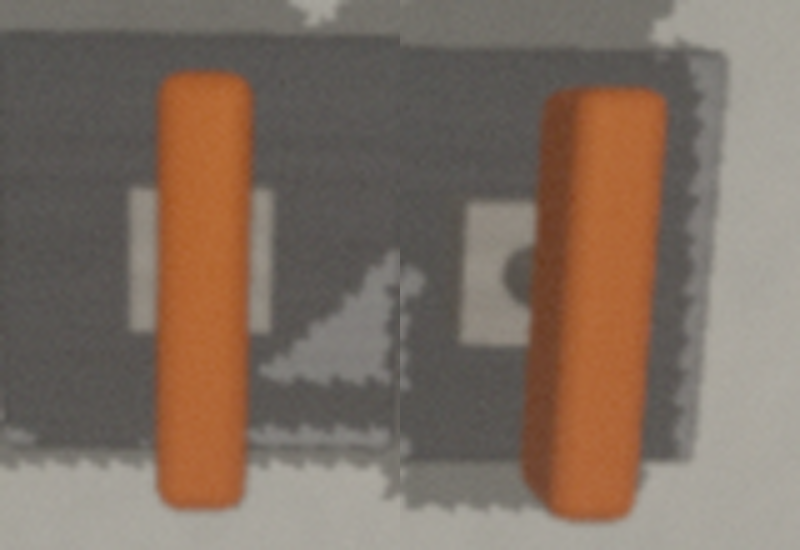

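The crops show the bar's top face. Its ends are at A (324.2,100.8) and (323,187.6), and at B (404,100) and (398.4,185.8).

```bash
python3 - <<'E'
from h import *
import pickle
A=pickle.load(open("KA.pkl","rb"));B=pickle.load(open("KB.pkl","rb"))
p,e=tri(ray(A,324.2,100.8),ray(B,404,100));q,e2=tri(ray(A,323,187.6),ray(B,398.4,185.8))
print(p,e,q,e2,np.linalg.norm(p-q)); d=p-q; psi=np.degrees(np.arctan2(d[1],d[0]))%360; print("psi",psi)
m=(p+q)/2;print(m)
go([m[0],m[1],.12],Rt(198)); go([m[0],m[1],m[2]-.013+.006],Rt(198))
print("psi eval",psi)
E
```

```text
[ 0.46510457 -0.26577928  0.08478699] [np.float64(0.0), np.float64(0.0)] [ 0.51723776 -0.24878587  0.08732092] [np.float64(0.0), np.float64(0.0)] 0.0548914102136867
psi 198.05396272104616
[ 0.49117117 -0.25728257  0.08605396]
row [0.1681, 0.166, 0.1573, -0.0021, 0.0019, 0.0148] t 4.27 pos [0.5548, -0.2883, 0.1673] rows 2.0
row [0.1683, 0.1662, 0.2937, -0.0021, 0.0019, 0.0148] t 4.27 pos [0.5548, -0.2883, 0.1673] rows 2.7
psi eval 198.05396272104616
```

step_arm(steps=[[0.168,0.166,0.0,0,0,0.015,-1],[0.168,0.166,0.0,0,0,0.015,-1],[0.168,0.166,0.0,0,0,0.015,-1],[0.168,0.166,0.14,0,0,0.015,-1],[0.168,0.166,0.2,0,0,0.015,-0.3],[0.168,0.166,0.26,0,0,0.015,-0.3],[0.168,0.166,0.288,0,0,0.015,-0.2],[0.168,0.166,0.288,0,0,0.015,0.2]])

```text
time_s: 4.93
position: [0.4899, -0.2562, 0.078]
tcp_rot: [[-0.951, -0.309, -0.003], [-0.309, 0.951, 0.002], [0.002, 0.003, -1.0]]
force: [-0.3, 0.5, -0.2]
opening: 0.782
grasp_force: 0.0
```

```bash
python3 - <<'E'
from h import *
go([.4912,-.2573,.081],Rt(198)); s=read_state(); print(s["opening"],s["force"],s["grasp_force"])
E
```

```text
row [-0.0029, -0.0049, -0.01, 0.0037, -0.0022, 0.0005] t 4.93 pos [0.4899, -0.2562, 0.078] rows 0.1
0.781817892831418 [-0.30385497  0.52128935 -0.19290814] 0.0
```

step_arm(steps=[[0,0,0,0,0,0,0.5],[0,0,0,0,0,0,0.75],[0,0,0,0,0,0,1],[0,0,0,0,0,0,1],[0,0,0,0,0,0,1],[0,0,0,0,0,0,1],[0,0,0,0,0,0,1],[0,0,0,0,0,0,1]])

```text
time_s: 5.6
position: [0.4906, -0.2575, 0.0793]
tcp_rot: [[-0.951, -0.309, 0.0], [-0.309, 0.951, -0.0], [-0.0, -0.0, -1.0]]
force: [0.9, 0.3, 0.6]
opening: 0.171
grasp_force: 0.0
```

step_arm(steps=[[0,0,0,0,0,0,1],[0,0,0,0,0,0,1],[0,0,0,0,0,0,1],[0,0,-0.05,0,0,0,1],[0,0,-0.1,0,0,0,1],[0,0,-0.2,0,0,0,1],[0,0,-0.2,0,0,0,1],[0,0,-0.2,0,0,0,1]])

```text
time_s: 6.27
position: [0.4914, -0.2581, 0.1403]
tcp_rot: [[-0.951, -0.309, 0.003], [-0.309, 0.951, -0.002], [-0.002, -0.003, -1.0]]
force: [-0.4, 0.2, -1.8]
opening: 0.133
grasp_force: 30.0
```

```bash
python3 - <<'E'
from h import *
c=cap("wrist","g1.png"); T=cap("top","g1t.png")
print([b[:2] for b in blobs(c,"orange",60)],[b[:2] for b in blobs(T,"orange",30,(370,190,430,250))])
a=c["im"][150:400,200:440,::-1];a=cv2.resize(a,(576,600)); cv2.imwrite("pics/g1c.png",a)
tips=np.load("tips.npy"); n=np.array([-.0393,-.1233,.9916]); 
p=tips[0]+n*.11; go(p,Rt(162,n))
E
```

```text
[([321.4, 249.2], [308, 220, 28, 53, 1266]), ([321.4, 320.3], [309, 305, 26, 32, 778])] []
row [-0.6228, 0.7551, -0.8053, -0.1587, -0.0527, 0.7983] t 6.37 pos [0.49, -0.257, 0.1384] rows 9.1
```

step_arm(steps=[[0,0,-0.7,0,0,0.2,1],[0,0,-0.7,0,0,0.4,1],[0,0,-0.7,0,0,0.6,1],[0,0,-0.7,0,0,0.798,1],[-0.2,0.1,-0.85,0,0,0.798,1],[-0.2,0.2,-0.85,0,0,0.798,1],[-0.3,0.3,-0.85,0,0,0.798,1],[-0.4,0.4,-0.85,0,0,0.798,1]])

```text
time_s: 7.03
position: [0.5533, -0.1376, 0.39]
tcp_rot: [[-0.951, 0.31, 0.002], [0.31, 0.951, -0.001], [-0.003, -0.001, -1.0]]
force: [0.6, -0.3, -2.1]
opening: 0.136
grasp_force: 30.0
```

```bash
cat >> h.py <<'E'
tips=np.load("tips.npy"); N=[np.array([-.0393,-.1233,.9916]),np.array([.066,.2069,.9761])]
def over(i,gap,psi):  # mouth gap above the tip (-.016 home)
    n=N[i]/np.linalg.norm(N[i]); go(tips[i]+n*(gap+.067),Rt(psi,n))
E
python3 - <<'E'
from h import *
over(0,.045,162); print(read_state()["joint_positions"])
E
```

```text
row [0.0168, 0.532, 0.0258, -0.166, 0.0043, -0.0013] t 7.03 pos [0.5533, -0.1376, 0.39] rows 3.8
[-2.51851655e+01  1.82480378e+01  7.89337016e+01 -1.37898717e-02
  8.26667116e+01 -9.71171372e+01]
```

step_arm(steps=[[0.017,0.532,0.0,-0.166,0,0,1],[0.017,0.532,0.0,-0.166,0,0,1],[0.017,0.532,0.0,-0.166,0,0,1],[0.017,0.532,0.0,-0.166,0,0,1],[0.017,0.532,0.02,-0.166,0,0,1],[0.017,0.532,0.02,-0.166,0,0,1],[0.017,0.532,0.02,-0.166,0,0,1],[0.017,0.532,0.02,-0.166,0,0,1]])

```text
time_s: 7.7
position: [0.5965, 0.0145, 0.3812]
tcp_rot: [[-0.951, 0.307, 0.038], [0.309, 0.943, 0.123], [0.002, 0.129, -0.992]]
force: [-0.6, 0.0, -0.7]
opening: 0.135
grasp_force: 30.0
```

```bash
python3 - <<'E'
from h import *
over(0,.006,162.3);over(0,-.016,162.3);s=read_state();print(s["force"],s["moment"])
E
```

```text
row [-0.0037, 0.0058, 0.1276, -0.0003, -0.0017, -0.007] t 7.7 pos [0.5965, 0.0145, 0.3812] rows 0.9
row [-0.0038, 0.0059, 0.201, -0.0003, -0.0017, -0.007] t 7.7 pos [0.5965, 0.0145, 0.3812] rows 1.4
[-0.63983908  0.02964227 -0.65651351] [-0.11018375  0.06812713 -0.01902374]
```

step_arm(steps=[[-0.004,0.006,0.1,0,0,-0.007,1],[-0.004,0.006,0.12,0,0,-0.007,1],[-0.004,0.006,0.127,0,0,-0.007,1],[-0.004,0.006,0.127,0,0,-0.007,1],[-0.004,0.006,0.127,0,0,-0.007,1]])

```text
time_s: 8.12
position: [0.6004, 0.0208, 0.3456]
tcp_rot: [[-0.953, 0.301, 0.041], [0.304, 0.945, 0.123], [-0.002, 0.13, -0.992]]
force: [-0.3, -0.3, -1.6]
opening: 0.138
grasp_force: 30.0
```

```bash
python3 - <<'E'
from h import *
over(0,.006,162.3);over(0,-.016,162.3);s=read_state();print(s["force"],s["moment"])
c=cap("wrist","n1.png");a=c["im"][120:370,180:460,::-1]; 
S=cap("scene");b=S["im"][140:210,310:390,::-1]
cv2.imwrite("pics/n1c.png",np.hstack([cv2.resize(a,(450,400)),cv2.resize(b,(350,400),interpolation=2)]))
over(0,.006,162.3)
E
```

```text
row [0.0026, -0.0026, 0.0067, 0.0008, 0.0023, 0.0007] t 8.12 pos [0.6004, 0.0208, 0.3456] rows 0.1
row [0.0027, -0.0027, 0.08, 0.0008, 0.0023, 0.0007] t 8.12 pos [0.6004, 0.0208, 0.3456] rows 0.6
[-0.31827099 -0.25351372 -1.62875708] [-0.07055509  0.05711241  0.01939619]
row [0.003, -0.0039, 0.008, 0.001, 0.0037, 0.0015] t 8.22 pos [0.6006, 0.021, 0.346] rows 0.1
```

View pics/n1c.png

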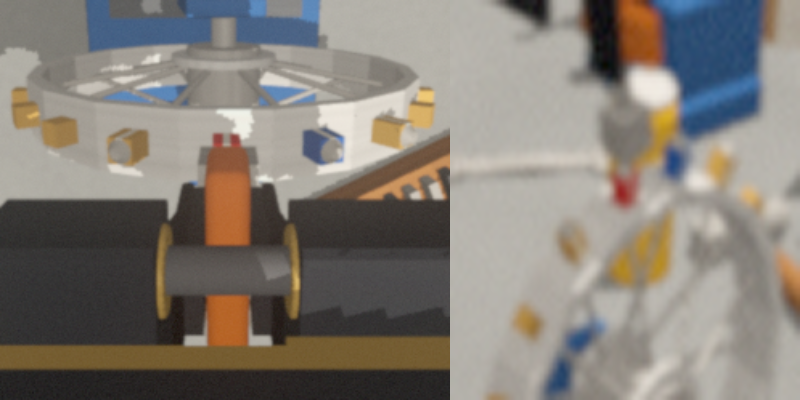

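The key hangs squarely over the red nipple, with its two red flats showing evenly beside the bar. Descending.

step_arm(steps=[[0.003,-0.003,0.02,0,0.002,0,1],[0.003,-0.003,0.03,0,0.002,0,1],[0.003,-0.003,0.04,0,0.002,0,1],[0.003,-0.003,0.05,0,0.002,0,1],[0.003,-0.003,0.055,0,0.002,0,1],[0.003,-0.003,0.06,0,0.002,0,1],[0.003,-0.003,0.06,0,0.002,0,1]])

```text
time_s: 8.8
position: [0.5995, 0.0234, 0.3264]
tcp_rot: [[-0.953, 0.3, 0.038], [0.302, 0.945, 0.124], [0.002, 0.13, -0.992]]
force: [-0.4, 0.2, -2.0]
opening: 0.135
grasp_force: 30.0
```

```bash
python3 - <<'E'
from h import *
over(0,-.016,162.3);s=read_state();print(s["force"],s["moment"])
E
```

```text
row [-0.003, -0.0016, 0.0156, 0.0007, -0.0023, 0.0019] t 8.8 pos [0.5995, 0.0234, 0.3264] rows 0.1
[-0.38627918  0.24294446 -1.98550478] [-0.05648158  0.05487626 -0.02272802]
```

step_arm(steps=[[0,0,0.004,0,0,0,1],[0,0,0.008,0,0,0,1],[0,0,0.011,0,0,0,1],[0,0,0.011,0,0,0,1],[0,0,0.013,0,0,0,1],[0,0,0.013,0,0,0,1]])

```text
time_s: 9.3
position: [0.5998, 0.0237, 0.3229]
tcp_rot: [[-0.953, 0.3, 0.038], [0.302, 0.945, 0.124], [0.001, 0.13, -0.992]]
force: [-0.3, -0.9, -1.0]
opening: 0.135
grasp_force: 30.0
```

step_arm(steps=[[0,0,0.002,0,0,0,1],[0,0,0.002,0,0,0,1],[0,0,0.004,0,0,0,1],[0,0,0.004,0,0,0,1]])

```text
time_s: 9.63
position: [0.5999, 0.0239, 0.3219]
tcp_rot: [[-0.953, 0.3, 0.039], [0.302, 0.945, 0.124], [0.001, 0.13, -0.992]]
force: [-0.7, 0.2, -1.5]
opening: 0.135
grasp_force: 30.0
```

step_arm(steps=[[0,0,0.002,0,0,0,1],[0,0,0.002,0,0,0,1],[0,0,0.004,0,0,0,1],[0,0,0.004,0,0,0,1]])

```text
time_s: 9.97
position: [0.6, 0.0239, 0.3217]
tcp_rot: [[-0.953, 0.3, 0.04], [0.302, 0.945, 0.124], [-0.0, 0.13, -0.992]]
force: [-1.3, -1.5, 4.4]
opening: 0.131
grasp_force: 30.0
```

```bash
python3 - <<'E'
from h import *
over(0,-.016,162.3);s=read_state();print(s["force"],s["moment"],s["joint_positions"])
E
```

```text
row [-0.0018, -0.0018, -0.0002, 0.0007, 0.0003, 0.0023] t 9.97 pos [0.6, 0.0239, 0.3217] rows 0.0
[-1.27367937 -1.46552208  4.39098397] [-0.10172251  0.35602134  0.02416641] [-11.91354939  23.20105466  82.33977478   7.73483648  73.83366423
 -86.43415337]
```

Contact at about 6 N, so the key is home. Turning.

step_arm(steps=[[0,0,0,0,0,0.05,1],[0,0,0,0,0,0.15,1],[0,0,0,0,0,0.25,1],[0,0,0,0,0,0.35,1],[0,0,0,0,0,0.45,1],[0,0,0,0,0,0.55,1],[0,0,0,0,0,0.65,1],[0,0,0,0,0,0.7,1]])

```text
time_s: 10.63
position: [0.5997, 0.024, 0.3217]
tcp_rot: [[-0.654, 0.756, 0.039], [0.753, 0.646, 0.124], [0.068, 0.11, -0.992]]
force: [-2.4, -0.5, 5.1]
opening: 0.135
grasp_force: 30.0
```

```bash
python3 - <<'E'
from h import *
over(0,-.016,162.3-31.5);s=read_state();print(s["force"],s["moment"],s["joint_positions"])
E
```

```text
row [-0.0034, -0.0001, -0.0002, 0.0002, -0.0008, -0.0062] t 10.63 pos [0.5997, 0.024, 0.3217] rows 0.0
[-2.44669062 -0.52463525  5.12353333] [-0.13682714  0.432127    0.12550823] [-11.91082278  23.19090315  82.35736067   7.7342139   73.86209376
 -54.76125942]
```

step_arm(steps=[[0,0,0,0,0,0.1,1],[0,0,0,0,0,0.2,1],[0,0,0,0,0,0.3,1],[0,0,0,0,0,0.4,1],[0,0,0,0,0,0.5,1],[0,0,0,0,0,0.6,1],[0,0,0,0,0,0.7,1],[0,0,0,0,0,0.8,1]])

```text
time_s: 11.3
position: [0.6001, 0.0242, 0.3217]
tcp_rot: [[-0.084, 0.996, 0.04], [0.989, 0.079, 0.124], [0.121, 0.05, -0.991]]
force: [-1.3, 0.4, 4.7]
opening: 0.136
grasp_force: 30.0
```

step_arm(steps=[[0,0,0,0,0,0.1,1],[0,0,0,0,0,0.2,1],[0,0,0,0,0,0.3,1],[0,0,0,0,0,0.4,1],[0,0,0,0,0,0.5,1],[0,0,0,0,0,0.6,1],[0,0,0,0,0,0.69,1],[0,0,0,0,0,0.69,1]])

```text
time_s: 11.97
position: [0.6005, 0.0242, 0.3218]
tcp_rot: [[0.439, 0.898, 0.041], [0.889, -0.44, 0.124], [0.13, -0.018, -0.991]]
force: [-1.1, 0.1, 5.6]
opening: 0.135
grasp_force: 30.0
```

```bash
python3 - <<'E'
from h import *
over(0,-.016,162.3-90);s=read_state();print(s["force"],s["moment"],s["joint_positions"])
E
```

```text
row [-0.003, 0.0012, -0.0002, 0.0014, -0.002, -0.1889] t 11.97 pos [0.6005, 0.0242, 0.3218] rows 1.2
[-1.05657231  0.08038193  5.6051195 ] [0.05864597 0.22382174 0.05740754] [-11.89948215  23.20623821  82.32650157   7.78466369  73.77817048
  12.17204799]
```

step_arm(steps=[[0,0,0,0,0,0.03,1],[0,0,0,0,0,0.03,1],[0,0,0,0,0,0.03,1],[0,0,0,0,0,-0.09,1],[0,0,0,0,0,-0.189,1],[0,0,-0.02,0,0,-0.189,1],[0,0,-0.06,0,0,-0.189,1],[0,0,-0.15,0,0,-0.189,1]])

```text
time_s: 12.63
position: [0.596, 0.0189, 0.3614]
tcp_rot: [[0.302, 0.953, 0.029], [0.944, -0.304, 0.126], [0.129, -0.011, -0.992]]
force: [-0.0, 0.8, -2.6]
opening: 0.137
grasp_force: 30.0
```

```bash
python3 - <<'E'
from h import *
over(0,.045,162.3-90); n=N[0]
# view pose: red tip ahead: TCP offset so that camera sees it: as earlier, ψ=162.3, 55mm beyond along the axle
go(tips[0]+np.array([.952,-.305,0])*.06+[0,0,.10],Rt(162.3)); s=read_state();print(s["force"],s["joint_positions"])
E
```

```text
row [0.0008, 0.0088, -0.0697, -0.0134, 0.0008, -0.0013] t 12.63 pos [0.596, 0.0189, 0.3614] rows 0.5
row [0.044, 0.2091, -0.0291, 0.1185, -0.1397, -1.9974] t 12.63 pos [0.596, 0.0189, 0.3614] rows 12.6
[-0.00432081  0.83737895 -2.57587365] [-12.47996115  21.21468099  79.16592962   7.54600195  79.63949678
   3.87882274]
```

step_arm(steps=[[0,0,-0.08,0,0,-0.15,1],[0,0,-0.08,0,0,-0.3,1],[0,0,-0.08,0,0,-0.45,1],[0,0,-0.08,0,0,-0.6,1],[0,0.07,-0.08,0,0,-0.75,1],[0,0.14,-0.08,0,0,-0.9,1],[0,0.2,-0.08,0,0,-1,1],[0,0.2,-0.08,0,0,-1,1]])

```text
time_s: 13.3
position: [0.657, -0.0043, 0.3874]
tcp_rot: [[-0.461, 0.886, 0.04], [0.883, 0.454, 0.123], [0.091, 0.092, -0.992]]
force: [0.4, -0.4, -1.6]
opening: 0.135
grasp_force: 30.0
```

```bash
python3 - <<'E'
from h import *
go(tips[0]+np.array([.952,-.305,0])*.06+[0,0,.10],Rt(162.3))
E
```

```text
row [0.0366, 0.0259, 0.0607, 0.1568, -0.0646, -0.9975] t 13.3 pos [0.657, -0.0043, 0.3874] rows 6.4
```

step_arm(steps=[[0.036,0.026,0.03,0.157,-0.065,-0.997,1],[0.036,0.026,0.03,0.157,-0.065,-0.997,1],[0.036,0.026,0.03,0.157,-0.065,-0.997,1],[0.036,0.026,0.03,0.157,-0.065,-0.997,1],[0.036,0.026,0.03,0.157,-0.065,-0.997,1],[0.036,0.026,0.03,0.157,-0.065,-0.997,1],[0.036,0.026,0.06,0.157,-0.065,-0.997,1],[0.036,0.026,0.06,0.157,-0.065,-0.997,1]])

```text
time_s: 13.97
position: [0.6554, 0.0136, 0.3707]
tcp_rot: [[-0.953, 0.304, -0.006], [0.304, 0.953, 0.002], [0.006, -0.0, -1.0]]
force: [-0.1, -0.1, -2.0]
opening: 0.132
grasp_force: 30.0
```

```bash
python3 - <<'E'
from h import *
import pickle
c=cap("wrist","r1.png"); pickle.dump(c,open("R1.pkl","wb")); p=proj(c,tips[0]); print(p,proj(c,tips[1]))
u,v=int(p[0]-25),int(p[1]-30); print(u,v)
cv2.imwrite("pics/r1c.png",cv2.resize(c["im"][v:v+70,u:u+105,::-1],(787,525),interpolation=2))
over(1,.045,162.3)
E
```

```text
[320.90184779 135.01268351] [389.97486237 134.76914657]
295 105
row [0.1864, 0.2401, -0.0223, 0.2786, -0.007, -0.0021] t 14.02 pos [0.6557, 0.0132, 0.3713] rows 2.2
```

View pics/r1c.png

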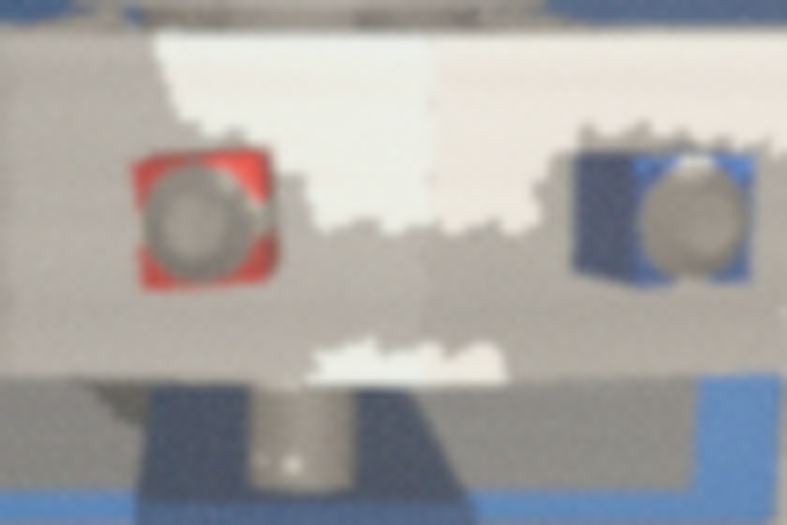

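Red now shows its stripe running to the right, with its edges about 5 degrees short of square. I'll measure that numerically.

```bash
cat >> h.py <<'E'
def nutang(c,i,px,kind=None):
    "angle of head square vs axle in nipple frame, deg clockwise from outside; px = corner pixels TL,TR,BR,BL"
    n=N[i]/np.linalg.norm(N[i]); P0=tips[i]-.004*n; Q=[]
    for u,v in px:
        o,d=ray(c,u,v); Q.append(o+d*((P0-o)@n)/(d@n))
    Q=np.array(Q); R=Rt(162.3,n); L=(Q-P0)@R; L=L[:,:2]*1000
    e=np.roll(L,-1,0)-L; a=np.degrees(np.arctan2(e[:,1],e[:,0])); a=(a+45)%90-45
    print("local mm",L.round(1).tolist(),"len",np.linalg.norm(e,axis=1).round(1),"ang",a.round(1),a.mean().round(1))
E
python3 - <<'E'
from h import *
import pickle
c=pickle.load(open("R1.pkl","rb"))
f=lambda P,k,u,v:[(u+x/k-.4,v+y/k-.4) for x,y in P]
nutang(c,0,f([(134,163),(270,150),(275,279),(143,289)],7.5,295,105))
B=pickle.load(open("B.pkl","rb"))
nutang(B,0,f([(86,380-240),(217,375-240),(212,519-240),(80,517-240)],6,308,120))
m=max(blobs(c,"red",20,(290,100,340,150)),key=lambda b:b[1][4]); hull=cv2.convexHull(np.argwhere(m[2])[:,::-1].astype(np.float32))
print(cv2.minAreaRect(hull))
A=pickle.load(open("A.pkl","rb"))
E
```

```text
local mm [[5.6, -6.5], [6.9, 6.3], [-5.0, 6.9], [-6.1, -5.7]] len [12.9 11.9 12.7 11.8] ang [-5.7 -2.7 -5.  -3.8] -4.3
local mm [[6.8, -5.9], [7.3, 6.1], [-5.8, 5.8], [-5.9, -6.5]] len [11.9 13.2 12.3 12.6] ang [-2.7  1.2 -0.2  2.8] 0.3Traceback (most recent call last):
  File "<stdin>", line 8, in <module>
ValueError: max() iterable argument is empty
```

Red stands at about 85.7 degrees. That's inside tolerance but with thin margin, so I'll reseat on red and add the missing 4 degrees.

```bash
python3 - <<'E'
from h import *
over(0,.02,162.3)
E
```

```text
row [0.1853, -0.0402, 0.0474, -0.1654, -0.0064, -0.0033] t 14.02 pos [0.6557, 0.0132, 0.3713] rows 1.4
```

step_arm(steps=[[0.185,-0.04,0.0,-0.165,-0.006,-0.003,1],[0.185,-0.04,0.0,-0.165,-0.006,-0.003,1],[0.185,-0.04,0.0,-0.165,-0.006,-0.003,1],[0.185,-0.04,0.03,-0.165,-0.006,-0.003,1],[0.185,-0.04,0.047,-0.165,-0.006,-0.003,1],[0.185,-0.04,0.047,-0.165,-0.006,-0.003,1],[0.185,-0.04,0.047,-0.165,-0.006,-0.003,1]])

```text
time_s: 14.6
position: [0.601, 0.0181, 0.3582]
tcp_rot: [[-0.953, 0.3, 0.042], [0.303, 0.945, 0.122], [-0.003, 0.129, -0.992]]
force: [0.3, -0.1, -1.9]
opening: 0.134
grasp_force: 30.0
```

```bash
python3 - <<'E'
from h import *
over(0,-.013,162.3)
E
```

```text
row [0.0076, -0.0003, 0.1126, -0.0, 0.0038, 0.0024] t 14.6 pos [0.601, 0.0181, 0.3582] rows 0.8
```

step_arm(steps=[[0.005,0,0.03,0,0.003,0,1],[0.005,0,0.05,0,0.003,0,1],[0.005,0,0.065,0,0.003,0,1],[0.005,0,0.08,0,0.003,0,1],[0.005,0,0.09,0,0.003,0,1],[0.005,0,0.1,0,0.003,0,1],[0.005,0,0.108,0,0.003,0,1],[0.005,0,0.108,0,0.003,0,1]])

```text
time_s: 15.27
position: [0.5999, 0.0227, 0.3259]
tcp_rot: [[-0.953, 0.299, 0.039], [0.302, 0.945, 0.124], [0.0, 0.129, -0.992]]
force: [-0.9, 0.9, -3.2]
opening: 0.134
grasp_force: 30.0
```

```bash
python3 - <<'E'
from h import *
over(0,-.016,162.3);s=read_state();print(s["force"],s["moment"],s["joint_positions"][5])
E
```

```text
row [-0.0011, 0.0002, 0.0141, 0.0001, -0.0007, 0.0027] t 15.27 pos [0.5999, 0.0227, 0.3259] rows 0.1
[-0.89799254  0.88092769 -3.16353043] [-0.03932694  0.30368845  0.01861631] -86.47041844406532
```

step_arm(steps=[[0,0,0.006,0,0,0,1],[0,0,0.012,0,0,0,1],[0,0,0.014,0,0,0.0,1],[0,0,0.014,0,0,0.1,1],[0,0,0.014,0,0,0.2,1],[0,0,0.014,0,0,0.3,1],[0,0,0.014,0,0,0.32,1],[0,0,0.014,0,0,0.32,1]])

```text
time_s: 15.93
position: [0.5998, 0.0234, 0.3222]
tcp_rot: [[-0.85, 0.526, 0.039], [0.526, 0.841, 0.124], [0.033, 0.126, -0.992]]
force: [-3.4, 1.1, -0.8]
opening: 0.131
grasp_force: 30.0
```

```bash
python3 - <<'E'
from h import *
s=read_state();print(s["force"],s["moment"],s["joint_positions"][5])
E
```

```text
[-3.42814964  1.13909144 -0.84735316] [0.30477679 0.76763913 0.17865716] -72.16457222647381
```

step_arm(steps=[[0,0,0,0,0,0.0,1],[0,0,0,0,0,0.0,1],[0,0,0,0,0,-0.12,1],[0,0,0,0,0,-0.23,1],[0,0,-0.03,0,0,-0.23,1],[0,0,-0.1,0,0,-0.23,1],[0,0,-0.2,0,0,-0.23,1],[0,0,-0.2,0,0,-0.23,1]])

```text
time_s: 16.6
position: [0.6028, 0.0136, 0.3895]
tcp_rot: [[-0.929, 0.367, 0.058], [0.371, 0.921, 0.118], [-0.01, 0.131, -0.991]]
force: [1.5, 0.0, 0.0]
opening: 0.13
grasp_force: 30.0
```

```bash
python3 - <<'E'
from h import *
go(tips[0]+np.array([.952,-.305,0])*.06+[0,0,.10],Rt(162.3))
E
```

```text
row [-0.178, 0.0539, 0.0706, 0.1671, 0.0183, -0.0897] t 16.6 pos [0.6028, 0.0136, 0.3895] rows 1.4
```

step_arm(steps=[[-0.178,0.054,0.02,0.167,0.018,-0.09,1],[-0.178,0.054,0.04,0.167,0.018,-0.09,1],[-0.178,0.054,0.06,0.167,0.018,-0.09,1],[-0.178,0.054,0.07,0.167,0.018,-0.09,1],[-0.178,0.054,0.07,0.167,0.018,-0.09,1],[-0.178,0.054,0.07,0.167,0.018,-0.09,1],[-0.178,0.054,0.07,0.167,0.018,-0.09,1]])

```text
time_s: 17.18
position: [0.6544, 0.013, 0.3638]
tcp_rot: [[-0.953, 0.302, -0.015], [0.302, 0.953, 0.004], [0.015, -0.0, -1.0]]
force: [-0.6, 0.8, -1.9]
opening: 0.136
grasp_force: 30.0
```

```bash
cat >> h.py <<'E'
def autosq(c,i):
    "numeric head square: saturated-colour mask of the nipple rectified to its head plane, min area rectangle of hull"
    n=N[i]/np.linalg.norm(N[i]); R=Rt(162.3,n); P0=tips[i]-.004*n
    pts=[proj(c,P0+R[:,0]*x+R[:,1]*y) for x,y in((.012,-.012),(.012,.012),(-.012,.012),(-.012,-.012))]
    H=cv2.getPerspectiveTransform(np.float32(pts),np.float32([(0,0),(480,0),(480,480),(0,480)]))
    return cv2.warpPerspective(c["im"],H,(480,480),flags=cv2.INTER_CUBIC)
E
python3 - <<'E'
from h import *
import pickle
c=cap("wrist","r2.png"); pickle.dump(c,open("R2.pkl","wb"))
for n,i in(("A",0),("B",0),("R1",0),("R2",0),("A",1),("B",1),("R2",1)):
    w=autosq(pickle.load(open(n+".pkl","rb")),i).astype(int)
    m=(np.abs(w[:,:,0]-w[:,:,2])>60).astype(np.uint8)
    k=cv2.morphologyEx(m,cv2.MORPH_OPEN,np.ones((9,9),np.uint8))
    h=cv2.convexHull(np.argwhere(k)[:,::-1].astype(np.float32)); r=cv2.minAreaRect(h); print(n,i,np.round(r[0]),np.round(r[1]),round((r[2]+45)%90-45,1))
w=autosq(c,0); w1=autosq(c,1); cv2.imwrite("pics/r2c.png",cv2.resize(np.hstack([w,w1])[:,:,::-1],(800,400)))
over(1,.03,162.3)
E
```

```text
A 0 [281. 221.] [353. 277.] 0.5
B 0 [238. 226.] [249. 264.] 2.0
R1 0 [242. 229.] [251. 259.] -4.6
R2 0 [242. 232.] [249. 257.] 0.0
A 1 [227. 233.] [220. 220.] -1.4
B 1 [203. 132.] [ 33. 191.] -1.1
R2 1 [224. 139.] [ 40. 232.] 0.0
row [0.1815, 0.2319, 0.0037, 0.2782, -0.0192, 0.0052] t 17.23 pos [0.6545, 0.013, 0.3639] rows 2.1
```

View pics/r2c.png

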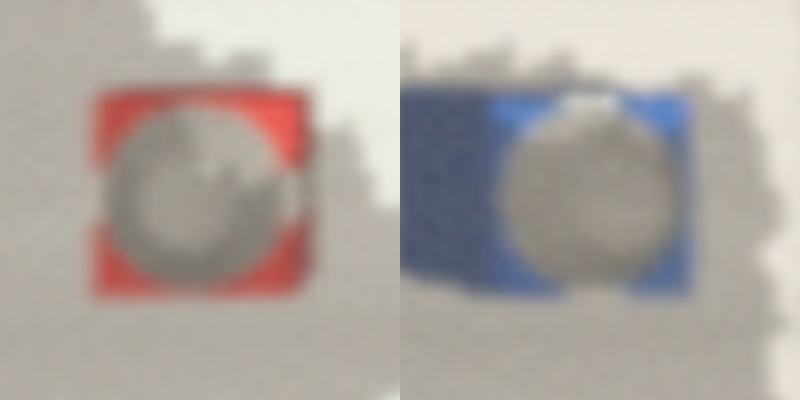

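Red now reads 90 degrees exactly (0.0 from square) and blue is still at 0. On to blue.

step_arm(steps=[[0.09,0.11,0.0,0.14,0,0.03,1],[0.18,0.232,0.0,0.278,-0.019,0.07,1],[0.18,0.232,0.0,0.278,-0.019,0.07,1],[0.18,0.232,0.0,0.278,-0.019,0.07,1],[0.18,0.232,0.0,0.278,-0.019,0.07,1],[0.18,0.232,0.0,0.278,-0.019,0.07,1],[0.18,0.232,0.0,0.278,-0.019,0.07,1]])

```text
time_s: 17.82
position: [0.6244, 0.0943, 0.3641]
tcp_rot: [[-0.936, 0.346, -0.073], [0.353, 0.913, -0.205], [-0.004, -0.217, -0.976]]
force: [0.0, 0.1, -1.0]
opening: 0.135
grasp_force: 30.0
```

```bash
python3 - <<'E'
from h import *
over(1,.004,162.3-3);over(1,-.012,162.3-3);over(1,-.012,162.3);print(read_state()["force"])
E
```

```text
row [0.0038, 0.0038, 0.0875, -0.0006, -0.0088, -0.0007] t 17.82 pos [0.6244, 0.0943, 0.3641] rows 0.6
row [0.0035, 0.0038, 0.1409, -0.0006, -0.0088, -0.0007] t 17.82 pos [0.6244, 0.0943, 0.3641] rows 1.0
row [0.0035, 0.0038, 0.1409, -0.0003, -0.0089, -0.0658] t 17.82 pos [0.6244, 0.0943, 0.3641] rows 1.0
[ 0.03667757  0.10284862 -0.95429275]
```

step_arm(steps=[[0.003,0.003,0.04,0,-0.008,0,1],[0.003,0.003,0.07,0,-0.008,0,1],[0.003,0.003,0.085,0,-0.008,0,1],[0.003,0.003,0.085,0,-0.008,0,1],[0.003,0.003,0.085,0,-0.008,0,1]])

```text
time_s: 18.23
position: [0.6217, 0.0911, 0.3382]
tcp_rot: [[-0.936, 0.344, -0.068], [0.351, 0.913, -0.207], [-0.009, -0.218, -0.976]]
force: [0.3, 0.4, -1.6]
opening: 0.136
grasp_force: 30.0
```

```bash
python3 - <<'E'
from h import *
over(1,-.013,162.3-3);print(read_state()["force"])
E
```

```text
row [-0.0011, -0.0019, 0.0571, -0.0014, -0.0027, 0.0009] t 18.23 pos [0.6217, 0.0911, 0.3382] rows 0.4
[ 0.2823388   0.41281873 -1.57745383]
```

step_arm(steps=[[-0.001,-0.002,0.01,0,-0.003,0,1],[-0.001,-0.002,0.02,0,-0.003,0,1],[-0.001,-0.002,0.03,0,-0.003,0,1],[-0.001,-0.002,0.04,0,-0.003,0,1],[-0.001,-0.002,0.048,0,-0.003,0,1],[-0.001,-0.002,0.054,0,-0.003,0,1],[-0.001,-0.002,0.057,0,-0.003,0,1],[-0.001,-0.002,0.057,0,-0.003,0,1]])

```text
time_s: 18.9
position: [0.6205, 0.0878, 0.3217]
tcp_rot: [[-0.937, 0.343, -0.066], [0.349, 0.914, -0.208], [-0.011, -0.218, -0.976]]
force: [-0.8, -0.1, -0.3]
opening: 0.137
grasp_force: 30.0
```

```bash
python3 - <<'E'
from h import *
over(1,-.016,162.3-3);over(1,-.016,162.3);s=read_state();print(s["force"],s["moment"])
E
```

```text
row [-0.0017, -0.0023, 0.0108, -0.0012, 0.0011, 0.0027] t 18.9 pos [0.6205, 0.0878, 0.3217] rows 0.1
row [-0.0017, -0.0023, 0.0108, -0.0013, 0.001, -0.0624] t 18.9 pos [0.6205, 0.0878, 0.3217] rows 0.4
[-0.78020893 -0.06871528 -0.30828928] [ 0.2588563  -0.06244578  0.02487189]
```

step_arm(steps=[[-0.001,-0.002,0.005,0,0,0,1],[-0.001,-0.002,0.009,0,0,0,1],[-0.001,-0.002,0.011,0,0,0,1],[-0.001,-0.002,0.011,0,0,0,1],[-0.001,-0.002,0.011,0,0,0,1]])

```text
time_s: 19.32
position: [0.6202, 0.0865, 0.3188]
tcp_rot: [[-0.937, 0.343, -0.066], [0.349, 0.914, -0.208], [-0.011, -0.218, -0.976]]
force: [-0.5, 0.3, -1.7]
opening: 0.136
grasp_force: 30.0
```

```bash
python3 - <<'E'
from h import *
over(1,-.016,162.3-3);over(1,-.016,162.3);s=read_state();print(s["force"],s["moment"],s["joint_positions"][5])
E
```

```text
row [-0.0011, -0.0003, 0.0004, -0.0011, 0.0009, 0.0025] t 19.32 pos [0.6202, 0.0865, 0.3188] rows 0.0
row [-0.0011, -0.0003, 0.0004, -0.0012, 0.0009, -0.0625] t 19.32 pos [0.6202, 0.0865, 0.3188] rows 0.4
[-0.49141984  0.28595553 -1.65342323] [ 0.26344557  0.13645977 -0.0718129 ] -64.40489989925372
```

step_arm(steps=[[0,0,0,0,0,0.1,1],[0,0,0,0,0,0.22,1],[0,0,0,0,0,0.34,1],[0,0,0,0,0,0.46,1],[0,0,0,0,0,0.58,1],[0,0,0,0,0,0.7,1],[0,0,0,0,0,0.8,1],[0,0,0,0,0,0.9,1]])

```text
time_s: 19.98
position: [0.62, 0.0871, 0.3186]
tcp_rot: [[-0.487, 0.871, -0.066], [0.861, 0.465, -0.207], [-0.149, -0.157, -0.976]]
force: [-1.1, 1.5, -1.3]
opening: 0.136
grasp_force: 30.0
```

step_arm(steps=[[0,0,0,0,0,0.1,1],[0,0,0,0,0,0.22,1],[0,0,0,0,0,0.34,1],[0,0,0,0,0,0.46,1],[0,0,0,0,0,0.58,1],[0,0,0,0,0,0.7,1],[0,0,0,0,0,0.8,1],[0,0,0,0,0,0.9,1]])

```text
time_s: 20.65
position: [0.6205, 0.0873, 0.3186]
tcp_rot: [[0.196, 0.979, -0.065], [0.957, -0.205, -0.206], [-0.215, -0.022, -0.976]]
force: [0.3, 1.5, -3.2]
opening: 0.131
grasp_force: 30.0
```

```bash
python3 - <<'E'
from h import *
over(1,-.016,162.3-84);s=read_state();print(s["force"],s["moment"],s["joint_positions"])
E
```

```text
row [-0.0032, 0.0007, 0.0002, 0.0014, -0.0009, -0.0033] t 20.65 pos [0.6205, 0.0873, 0.3186] rows 0.0
[ 0.27555235  1.52335295 -3.21569922] [0.51700956 0.08247562 0.0970793 ] [  3.04654763  29.22415673  73.07947729 -11.80205077  82.29437202
  16.80382636]
```

step_arm(steps=[[0,0,0,0,0,0.1,1],[0,0,0,0,0,0.22,1],[0,0,0,0,0,0.34,1],[0,0,0,0,0,0.46,1],[0,0,0,0,0,0.58,1],[0,0,0,0,0,0.7,1],[0,0,0,0,0,0.8,1],[0,0,0,0,0,0.9,1]])

```text
time_s: 21.32
position: [0.6209, 0.087, 0.3186]
tcp_rot: [[0.784, 0.617, -0.064], [0.594, -0.777, -0.207], [-0.177, 0.124, -0.976]]
force: [-0.1, 1.1, -3.2]
opening: 0.134
grasp_force: 30.0
```

step_arm(steps=[[0,0,0,0,0,0.1,1],[0,0,0,0,0,0.22,1],[0,0,0,0,0,0.34,1],[0,0,0,0,0,0.46,1],[0,0,0,0,0,0.58,1],[0,0,0,0,0,0.7,1],[0,0,0,0,0,0.8,1],[0,0,0,0,0,0.8,1]])

```text
time_s: 21.98
position: [0.6211, 0.0867, 0.3187]
tcp_rot: [[0.997, 0.04, -0.063], [0.026, -0.978, -0.208], [-0.07, 0.205, -0.976]]
force: [0.3, 0.7, -3.1]
opening: 0.13
grasp_force: 30.0
```

```bash
python3 - <<'E'
from h import *
n=N[1]/np.linalg.norm(N[1])
s=read_state();print(s["force"],s["moment"],s["joint_positions"])
R=np.array(s["tcp_rot"]).reshape(3,3);print(np.degrees(Ro.from_matrix(Rt(162.3,n).T@R).as_rotvec()))
E
```

```text
[ 0.28459279  0.67246704 -3.11035424] [ 0.36649387 -0.13246888  0.14520211] [  3.02227401  29.23587828  73.04459906 -11.881247    82.23547908
  93.15892281]
[-2.20799440e-01 -2.83266628e-02  1.60377324e+02]
```

step_arm(steps=[[0,0,0,0,0,0.12,1],[0,0,0,0,0,0.24,1],[0,0,0,0,0,0.36,1],[0,0,0,0,0,0.48,1],[0,0,0,0,0,0.6,1],[0,0,0,0,0,0.735,1],[0,0,0,0,0,0.735,1],[0,0,0,0,0,0.735,1]])

```text
time_s: 22.65
position: [0.621, 0.0863, 0.3189]
tcp_rot: [[0.86, -0.506, -0.064], [-0.507, -0.836, -0.208], [0.052, 0.212, -0.976]]
force: [1.2, -0.1, -3.8]
opening: 0.135
grasp_force: 30.0
```

step_arm(steps=[[0,0,0,0,0,-0.1,1],[0,0,0,0,0,-0.23,1],[0,0,-0.02,0,0,-0.23,1],[0,0,-0.06,0,0,-0.23,1],[0,0,-0.16,0,0,-0.23,1],[0,0,-0.2,0,0,-0.23,1],[0,0,-0.2,0,0,-0.23,1],[0,0,-0.2,0,0,-0.23,1]])

```text
time_s: 23.32
position: [0.6244, 0.0991, 0.3785]
tcp_rot: [[0.936, -0.347, -0.063], [-0.353, -0.912, -0.208], [0.015, 0.217, -0.976]]
force: [-0.6, -0.2, -1.9]
opening: 0.131
grasp_force: 30.0
```

```bash
python3 - <<'E'
from h import *
n=N[1]/np.linalg.norm(N[1])
s=read_state();print(s["force"],s["joint_positions"][5]); R=np.array(s["tcp_rot"]).reshape(3,3);print(np.degrees(Ro.from_matrix(Rt(162.3,n).T@R).as_rotvec()))
go(tips[1]-np.array([.952,-.305,0])*.06+[0,0,.10],Rt(-17.7))
E
```

```text
[-0.5793011  -0.19994474 -1.86706201] 115.3028383433288
[ 2.59932358e-01  1.25370919e-02 -1.76933639e+02]
row [-0.1953, 0.083, 0.0483, 0.2789, -0.0112, -0.0675] t 23.32 pos [0.6244, 0.0991, 0.3785] rows 1.8
```

step_arm(steps=[[-0.1,0.04,0,0.14,-0.01,-0.04,1],[-0.195,0.083,0.02,0.279,-0.011,-0.067,1],[-0.195,0.083,0.04,0.279,-0.011,-0.067,1],[-0.195,0.083,0.048,0.279,-0.011,-0.067,1],[-0.195,0.083,0.048,0.279,-0.011,-0.067,1],[-0.195,0.083,0.048,0.279,-0.011,-0.067,1],[-0.195,0.083,0.048,0.279,-0.011,-0.067,1]])

```text
time_s: 23.9
position: [0.5614, 0.0941, 0.3683]
tcp_rot: [[0.953, -0.304, -0.0], [-0.304, -0.953, -0.0], [-0.0, 0.0, -1.0]]
force: [0.2, 1.4, -0.7]
opening: 0.134
grasp_force: 30.0
```

```bash
python3 - <<'E'
from h import *
import pickle
c=cap("wrist","b1.png"); pickle.dump(c,open("B1.pkl","wb"))
for i in(0,1):
    w=autosq(c,i).astype(int)
    for th in(60,80):
        m=((np.abs(w[:,:,0]-w[:,:,2])>th)&(w.max(2)>(130 if i else 0))).astype(np.uint8)
        k=cv2.morphologyEx(m,cv2.MORPH_OPEN,np.ones((9,9),np.uint8))
        r=cv2.minAreaRect(cv2.convexHull(np.argwhere(k)[:,::-1].astype(np.float32))); print(i,np.round(r[0]),np.round(r[1]),round((r[2]+45)%90-45,1))
w=autosq(c,0); w1=autosq(c,1); cv2.imwrite("pics/b1c.png",cv2.resize(np.hstack([w,w1])[:,:,::-1],(800,400)))
go(tips[1]+N[1]*(.02+.067),Rt(162.3-183,N[1]))
E
```

```text
0 [264. 238.] [249. 316.] 0.0
0 [239. 240.] [253. 240.] 0.4
1 [225. 242.] [227. 235.] -0.4
1 [225. 242.] [216. 217.] -0.6
row [0.1958, -0.0608, 0.0482, -0.2782, 0.0074, 0.0653] t 23.95 pos [0.5614, 0.0942, 0.3683] rows 1.8
```

View pics/b1c.png

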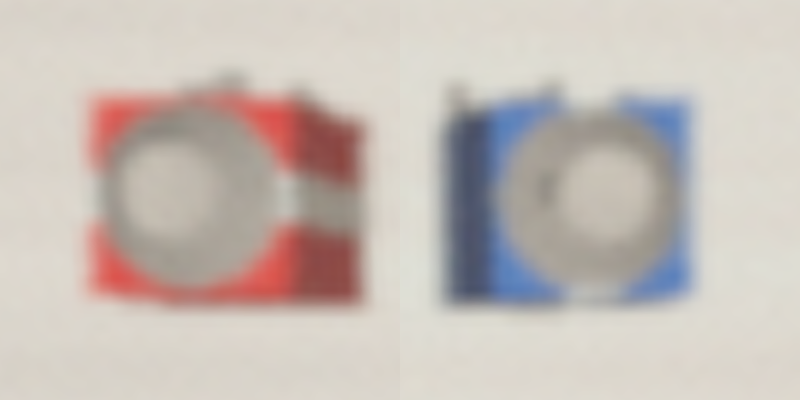

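Red reads 90 degrees and blue 180, with the stripe along the axle, both within 1 degree. I'll reseat the key on blue and release it.

step_arm(steps=[[0.1,-0.03,0,-0.14,0,0.03,1],[0.196,-0.061,0,-0.278,0.007,0.065,1],[0.196,-0.061,0,-0.278,0.007,0.065,1],[0.196,-0.061,0.02,-0.278,0.007,0.065,1],[0.196,-0.061,0.048,-0.278,0.007,0.065,1],[0.196,-0.061,0.048,-0.278,0.007,0.065,1],[0.196,-0.061,0.048,-0.278,0.007,0.065,1],[0.196,-0.061,0.048,-0.278,0.007,0.065,1]])

```text
time_s: 24.62
position: [0.621, 0.093, 0.3545]
tcp_rot: [[0.936, -0.346, -0.067], [-0.352, -0.913, -0.206], [0.01, 0.216, -0.976]]
force: [0.3, -0.3, -1.3]
opening: 0.137
grasp_force: 30.0
```

```bash
python3 - <<'E'
from h import *
over(1,-.013,162.3-183)
E
```

```text
row [0.005, -0.0048, 0.1112, -0.0006, 0.0012, -0.001] t 24.62 pos [0.621, 0.093, 0.3545] rows 0.8
```

step_arm(steps=[[0.004,-0.004,0.03,0,0,0,1],[0.004,-0.004,0.05,0,0,0,1],[0.004,-0.004,0.065,0,0,0,1],[0.004,-0.004,0.078,0,0,0,1],[0.004,-0.004,0.09,0,0,0,1],[0.004,-0.004,0.1,0,0,0,1],[0.004,-0.004,0.108,0,0,0,1],[0.004,-0.004,0.108,0,0,0,1]])

```text
time_s: 25.28
position: [0.621, 0.0872, 0.3212]
tcp_rot: [[0.936, -0.345, -0.068], [-0.351, -0.913, -0.207], [0.009, 0.217, -0.976]]
force: [1.6, -1.0, -1.4]
opening: 0.128
grasp_force: 30.0
```

```bash
python3 - <<'E'
from h import *
over(1,-.016,162.3-183);s=read_state();print(s["force"],s["moment"])
E
```

```text
row [-0.0005, 0.0016, 0.0086, 0.0005, 0.0023, 0.0001] t 25.28 pos [0.621, 0.0872, 0.3212] rows 0.1
[ 1.63166091 -0.95739209 -1.42840897] [ 0.11124464 -0.05273657  0.04767112]
```

step_arm(steps=[[0,0.001,0.004,0,0,0,1],[0,0.001,0.008,0,0,0,1],[0,0.001,0.01,0,0,0,1],[0,0.001,0.01,0,0,0,1],[0,0.001,0.01,0,0,0,1]])

```text
time_s: 25.7
position: [0.6207, 0.0865, 0.3189]
tcp_rot: [[0.936, -0.345, -0.067], [-0.351, -0.913, -0.206], [0.01, 0.217, -0.976]]
force: [0.6, -0.5, -2.1]
opening: 0.13
grasp_force: 30.0
```

step_arm(steps=[[0,0,0,0,0,0,0.6],[0,0,0,0,0,0,0.6],[0,0,0,0,0,0,0.3],[0,0,0,0,0,0,0],[0,0,0,0,0,0,0],[0,0,0,0,0,0,0],[0,0,0,0,0,0,0],[0,0,0,0,0,0,0]])

```text
time_s: 26.37
position: [0.6206, 0.0864, 0.3189]
tcp_rot: [[0.936, -0.345, -0.068], [-0.352, -0.913, -0.206], [0.01, 0.217, -0.976]]
force: [0.0, 0.1, 0.7]
opening: 0.481
grasp_force: 0.0
```

step_arm(steps=[[0,0,0,0,0,0,0],[0,0,-0.03,0,0,0,0],[0,0,-0.08,0,0,0,0],[0,0,-0.15,0,0,0,0],[0,0,-0.25,0,0,0,0],[0,0,-0.3,0,0,0,0],[0,0,-0.3,0,0,0,0],[0,0,-0.3,0,0,0,0]])

```text
time_s: 27.03
position: [0.627, 0.1053, 0.4079]
tcp_rot: [[0.936, -0.345, -0.065], [-0.351, -0.913, -0.206], [0.012, 0.216, -0.976]]
force: [0.5, -0.3, -1.1]
opening: 0.504
grasp_force: 0.0
```

```bash
python3 - <<'E'
from h import *
S=cap("scene");T=cap("top");print(read_state()["time_s"])
n=N[1]/np.linalg.norm(N[1]); h=tips[1]+n*(.063-.016); print("expected handle px",proj(S,h),proj(T,h),proj(T,h+n*.013))
print([b[:2] for b in blobs(S,"orange",20,(320,110,420,200))],[b[:2] for b in blobs(T,"orange",5,(250,130,330,210))])
c=cap("wrist"); print(proj(c,h+n*.013),[b[:2] for b in blobs(c,"orange",100)])
# crops for the last look
p=proj(c,h); v=max(0,int(p[1]-120)); u=int(p[0]-140)
cv2.imwrite("pics/fin.png",np.hstack([cv2.resize(S["im"][100:200,310:410,::-1],(400,400),interpolation=2),cv2.resize(c["im"][v:v+240,u:u+240,::-1],(400,400))]))
E
```

```text
27.1333
expected handle px [366.01480119 145.72830978] [283.01515551 162.44388474] [281.64679364 160.8128552 ]
[([368.5, 146.3], [360, 141, 18, 12, 142])] [([272.4, 140.7], [271, 138, 4, 6, 15]), ([275.1, 166.2], [273, 162, 5, 9, 28])]
[320.26420511 218.03275133] [([299.0, 189.9], [292, 182, 15, 19, 197]), ([302.3, 231.6], [294, 202, 18, 53, 588])]
```

View pics/fin.png

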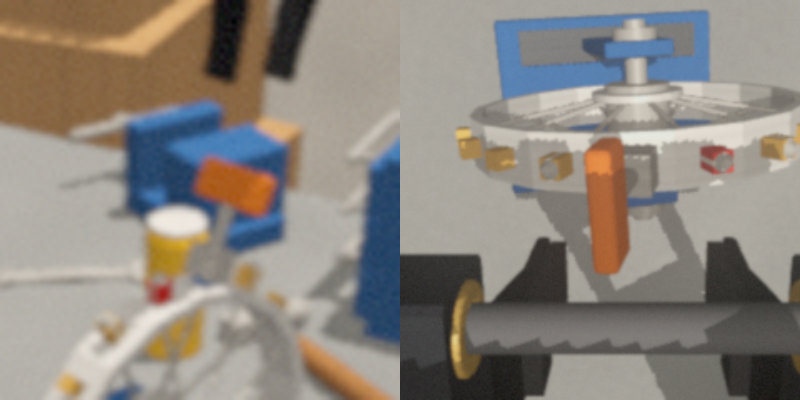

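The last look shows the key upright on the blue nipple and clear of the gripper. Its handle is within 3 px of the expected spot, leaning about 8 degrees within its play.

```bash
python3 -c "
from rig import *
print(hand_in())"
```

```text
the job is handed in; nothing more can be done
None
```

The job is handed in, though the hand-in returned no verdict: my last camera measurements put red at one quarter turn and blue at two, each within about 1 degree, and the released key stands home on blue, leaning about 8 degrees within its play.

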